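Shut the hot warming oven with its pole

TASK

The little steel oven is hot and its door stands ajar: take the long steel-rodded pole from the wooden stand, hook its rod down into the ring eye on the door and swing the door fully shut with it, without the hand or arm touching the oven. Then lift the pole out of the ring and stand it upright again in its own hole of the stand, let it go, and leave the short muddler beside it in place.

Things in the scene. Friction and masses are not known exactly. Their poses are not given: they have to be found in the camera images.
- pole_grip (a point): Middle of the pole's handle, an upright round dark wooden bar 24 mm thick and 80 mm long, to be gripped here from above; z up. The pole (about 140 g) is the taller of the two tools in the wooden stand. Below its handle a steel flange, 38 mm wide and 6 mm thick, rests on the stand's board: its underside lies 46 mm below this point.
- pole_tip (a point): Lowest point of the pole's rod, on its axis, 156 mm below pole_grip. The rod is straight steel, 9 mm thick, reaches 110 mm below the flange and ends in a ball 13 mm wide; it hangs through a hole of the stand.
- ring_eye (a point): Centre of the steel ring eye on the oven door, level, 155 mm above the table, open above and below: hole 26 mm wide, wire 6 mm. It stands 34 mm off the door's face and turns with the door. The rod enters from above with about 8 mm of play all round, so the door trails it by that much. The door stays where it is left; moving it takes about 1 N at the ring.
- door_hinge (a point): Point on the upright hinge line of the door, at the ring's height. Seen from the front of the oven (the robot's side) the hinge is at the left edge of the oven.
- oven_door (a joint): Angle of the door in rad: 0 = shut against the oven front, greater = open toward the robot; it starts at 0.45 to 0.75. Seen from above, opening turns it clockwise and shutting turns it anticlockwise (positive about z) about door_hinge.
- oven: Small steel warming oven, fixed, 140 mm deep, 240 mm wide and 180 mm high, with its door; origin under its centre on the table, x points from its front to its back.
- stand: Wooden stand, fixed, 200 x 85 mm, its top board at 140 mm height with two 26 mm round through holes 50 mm to either side of its centre along its x axis. Origin under its centre on the table. One hole holds the pole, the other the muddler; which is which varies.
- muddler: Bystander in the other hole of the stand: a low round wooden knob, 34 mm wide, whose top is only 38 mm above the stand's board (the pole's handle stands 86 mm above it), on the same flange as the pole; below the flange only a thick wooden stub, 19 mm wide and 45 mm long. Origin on its axis under the flange, z up.
Things that resemble listed ones, but are neither listed nor needed, are in the scene too. Of the things that look like the part that bears pole_grip, the smaller one is meant.

How it is judged (in metres and radians):
On the way, in this order (a step that is already met when the one before it is completed fails the run):
1. the pole's end is down inside the ring eye while the door is still open (horizontal distance between pole_tip and ring_eye below 0.016 m and z of pole_tip in the frame of ring_eye below -0.01 m and value of joint oven_door above 0.25 rad), for 0.1 s.
2. the door is shut with the pole's end still inside the ring eye (horizontal distance between pole_tip and ring_eye below 0.02 m and z of pole_tip in the frame of ring_eye below -0.005 m and value of joint oven_door below 0.1 rad), for 0.1 s.
At the end, for the whole second after the job is handed in: The oven door is shut (within 0.1 rad); the pole stands upright (within 0.15 rad) and at rest in the hole it came from, its flange down on the stand's top board (within about 10 mm) and its handle within 25 mm of where it was at the start (value of joint oven_door below 0.1 rad and angle between pole_grip's own z axis and vertical below 0.15 rad and z of pole_grip in the frame of stand between 0.178 and 0.196 m and z of pole_tip in the frame of stand below 0.045 m and distance of pole_grip from where it was at the start of the episode below 0.025 m and linear speed of pole below 0.02 m/s); the robot touches nothing.
It fails at once if the hand or arm touches the hot oven or its door (contact force between any of the fingers, the arm and oven above 1 N).
It fails at once if the muddler is moved from its place (distance of muddler from where it was at the start of the episode above 0.03 m).
It also fails if it takes over 59 s, if anything falls off the work surface, if the arm or the gripper's body presses on something with over 40 N, if the wrist force passes 120 N, or if a joint passes its speed limit or range.

ROBOT

A 6-joint arm with a two-finger parallel gripper is mounted at the origin on a cart in front of the work surface, level with it; the furniture and walls round the work are solid. World frame = base frame: x ahead of the robot, y to its left, z up, the work surface at z = 0. Lengths are in mm, angles in rad, forces in N, time in s.
With the tool pointing down it reaches from about 325 to 850 mm from the base axis. Payload 15.5 kg.
Tool frame: the origin (TCP) lies at the very end of the fingers, on their centre line; the grasp point (between the pads) lies 19 mm behind it; z points along the fingers, y is the line along which they close (so a half turn about z gives the same grasp; the last joint's range is limited). The gripper opens to 91 mm and grips with 3 to 60 N. Pads are 32 mm wide; open, the fingers measure 118 mm over their backs; the gripper's body (76 mm by 178 mm) begins 60 mm behind the grasp point.
Start: joints at [-1.425, 0.494, 1.345, -0, 1.302, -0.096], TCP at [149.051, -606.968, 213.915] pointing down, gripper open.
Joint ranges: [-2.91, 2.91], [-0.82, 2.16], [0.22, 2.67], [-1.22, 4.37], [0.12, 2.79], [-3.08, 3.08]. Speed limits (rad/s): [1.89, 1.89, 2.57, 3.01, 3.01, 3.01].

INTERFACE

Orientations are given as a rotation vector (axis times angle).
In Python, from station import r gives the robot as it stands.
- The arm moves only by the shell command python3 -m jog 'ROWS' [FORCE]. ROWS is JSON, a list of rows, each an object with "travel": the shift along the world's x, y, z in cm, a list of three; "turn": the turn, a rotation vector about the world's x, y, z in rad, a list of three; "grip": the gripper command: -1 is shut, 1 is fully open, values between are in proportion. In form: [{"travel": [x, y, z], "turn": [rx, ry, rz], "grip": grip}, ...]. A call has 1 to 20 rows; each row is the pose to reach, as a shift and turn from the pose commanded when the call began; what a row does not reach only later rows make up. A row lasts 1/8 s, in which the tool goes at most 62.5 mm and 10.7 degrees, less where a joint would pass 70% of its speed; a pose out of reach is approached as far as the arm can. A call with a gripper value outside its range is refused whole. The fingers move at their own pace and stop on an object; FORCE is the grip in N (left out, the last holds). Time passes only in rows, so rows that repeat a pose let the fingers close. It gives the time, the measured TCP pose, the force, the opening and the grip force at its end, in the units of the state.
- r.get_obs(): the state, without advancing time (a new reading comes with each control period).
- r.read_camera(name): name is "scene" or "side" or "wrist"; returns (picture, depth): 384x512x3 uint8, blue, green, red; 384x512 float32, mm along the optical axis (not along the pixel's ray), 0 where there is no reading.
- r.get_calibration(name): a dict with "fx", "fy", "cx", "cy" (pixels), "xyz" and "rotation" of the camera in the world; the wrist camera has in their place "hand_eye" (4x4, takes a point from camera to tool coordinates, whose origin is the TCP and whose axes are the flange's). Camera axes: x right, y down, z forward; pixel columns grow to the right and rows downward; lengths in mm; the calibration is good to about 2 mm. A picture is of the moment at which its call begins: read the wrist's pose just before it. get_calibration takes no time and is no camera call.
- r.close_job(): hands the job in; it is judged then, once.
The state is a dict: "time": time; "joints": joint angles; "qvel": joint speeds; "joint_torque": joint torques, N m; "position": TCP position; "tool_rot": TCP orientation; "contact_force": force on the tool from outside, world axes, zero at the start; "ft_torque": the same for the moment, N m; "grip_width": finger opening in mm; "grip_force": force on a finger pad.
Only numpy, scipy, OpenCV 4.12 (cv2) and the standard library are available. Lean on these libraries where they do the work, as an engineer would, in place of code of your own. Each camera call takes 0.05 s, during which the arm holds its last target. There are 200 camera calls.

## Working session

There is one attempt and no reset: what is moved stays moved. The work goes in short steps, Python scripts to look and compute and a shell command to move; the robot and the scene stay as the last step left them, time stands still between calls to the robot, and variables do not carry over. Pictures are saved under pics/ and viewed, at most 10 in all, crops included, and the job is handed in when it is done.

```bash
mkdir -p pics; ls
cat > h.py <<'E'
import numpy as np,cv2
from scipy.spatial.transform import Rotation as R
from station import r
def cloud(name):
    c=r.get_calibration(name); o=r.get_obs(); im,d=r.read_camera(name)
    v,u=np.mgrid[:384,:512]
    p=np.stack([(u-c['cx'])/c['fx']*d,(v-c['cy'])/c['fy']*d,d],-1)
    if 'hand_eye' in c:
        H=np.array(c['hand_eye']); p=p@H[:3,:3].T+H[:3,3]
        M=R.from_rotvec(o['tool_rot']).as_matrix(); p=p@M.T+np.array(o['position'])
    else:
        q=np.array(c['rotation']); M=q if q.shape==(3,3) else R.from_rotvec(q).as_matrix()
        p=p@M.T+np.array(c['xyz'])
    p[d==0]=np.nan
    return im,d,p
E
python3 - <<'E'
from h import *
for n in('scene','side'):
    im,d,p=cloud(n); cv2.imwrite(f'pics/{n}0.png',im); np.save(f'pics/{n}0.npy',p)
    print(n,r.get_calibration(n))
print(r.get_obs())
E
```

```text
pics
scene {'fx': 378.2999606879456, 'fy': 378.2999606879456, 'cx': 254.79339483084934, 'cy': 188.07698794526215, 'xyz': array([ 730.10209229,  789.65064454, 1002.55031086]), 'rotation': array([-0.32860076, -2.80298666,  1.15388003])}
side {'fx': 494.29749300169937, 'fy': 494.29749300169937, 'cx': 252.48382528946908, 'cy': 193.43309581020003, 'xyz': array([ 531.43350453,  647.81940007, 1315.79162124]), 'rotation': array([-0.05313988, -3.01400974,  0.84997083])}
{'time': 0.1, 'joints': array([-1.42552130e+00,  4.94099157e-01,  1.34605952e+00,  1.64725622e-05,
        1.30250477e+00, -9.55109785e-02]), 'qvel': array([-0.00020968, -0.00058789, -0.00239796, -0.00167866,  0.00107745,
        0.00058098]), 'joint_torque': array([-3.93670298e-04, -8.80245352e+01, -3.82541800e+01,  7.05424813e-02,
        4.81683493e-02, -1.88552116e-05]), 'position': array([ 148.99402538, -606.63285161,  213.41477312]), 'tool_rot': array([-3.11778999e+00, -3.77177302e-01,  1.69035980e-05]), 'contact_force': array([-0.04459455, -0.63625773, -0.24843768]), 'ft_torque': array([-0.00607807,  0.00931568, -0.01475245]), 'grip_force': 0.0, 'grip_width': 90.91025419701664}
```

View pics/scene0.png

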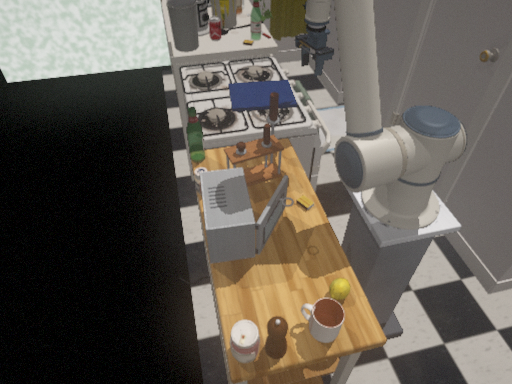

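View pics/side0.png

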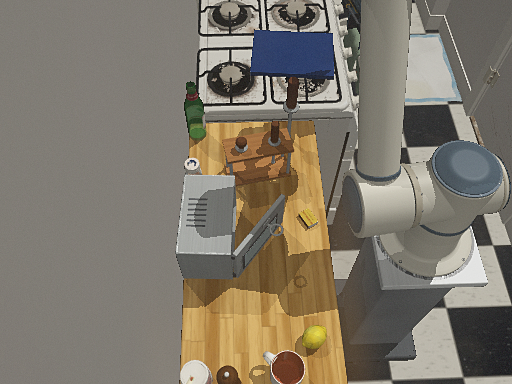

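The scene shows the oven with its open door (side view: door edge about (283,200), ring about (277,229)). The stand is at about (258,155), with a low knob at (241,144) and a handle at (275,130). A bigger look-alike pole is at (291,95). I'll enlarge this area.

Run:
```python
from h import *
im=cv2.imread('pics/side0.png'); p=np.load('pics/side0.npy')
cv2.imwrite('pics/crop1.png',cv2.resize(im[70:290,170:320],None,fx=2.7,fy=2.7,interpolation=cv2.INTER_CUBIC))
for u,v in [(241,141),(275,125),(275,132),(291,80),(291,95),(277,229),(283,200),(236,270),(228,155),(292,135),(258,148),(200,178),(182,275),(300,281)]: print(u,v,np.round(p[v,u]))
```

```text
241 141 [ 534. -225.  181.]
275 125 [ 436. -243.  227.]
275 132 [ 436. -236.  204.]
291 80 [ 384. -371.  272.]
291 95 [ 382. -361.  220.]
277 229 [434. -30.   0.]
283 200 [425. -34. 163.]
236 270 [557. 127.  72.]
228 155 [ 573. -208.  139.]
292 135 [ 362. -383.    1.]
258 148 [ 484. -228.  141.]
200 178 [649. -99. 185.]
182 275 [707. 122.  38.]
300 281 [380. 138.   5.]
```

View pics/crop1.png

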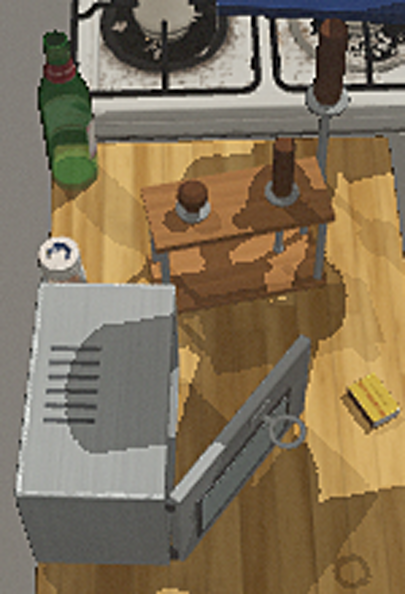

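The crop shows the muddler at (193,200), the pole at (284,170), the big decoy pole at (330,60) and the ring at (287,430). Next I'll measure these points.

Run:
```python
from h import *
from scipy.optimize import least_squares
def circ(q,r0=None):
    f=lambda s:np.hypot(q[:,0]-s[0],q[:,1]-s[1])-(s[2] if r0 is None else r0)
    s=least_squares(f,[*np.median(q[:,:2],0)+[0,10],12],loss='soft_l1').x; return s.round(1)
for n in('side','scene'):
    p=np.load(f'pics/{n}0.npy').reshape(-1,3); p=p[~np.isnan(p).any(1)]
    def box(x0,x1,y0,y1,z0,z1): return p[((p>[x0,y0,z0])&(p<[x1,y1,z1])).all(1)]
    a=box(410,462,-265,-210,155,222); print(n,'pole',len(a),circ(a,12), box(410,462,-265,-210,155,260)[:,2].max())
    t=box(410,462,-265,-210,218,260); print(' poletop',t.mean(0).round(1) if len(t) else 0)
    m=box(505,565,-255,-200,155,200); print(' mud',len(m),circ(m,17),m[:,2].max())
    b=box(340,425,-420,-320,150,400); print(' big',len(b),b.min(0).round(),b.max(0).round())
    s=box(380,620,-300,-160,134,146); print(' stand rect',cv2.minAreaRect(s[:,:2].astype(np.float32)))
    o=box(520,760,-160,160,174,190); print(' oven rect',cv2.minAreaRect(o[:,:2].astype(np.float32)))
    g=box(400,560,-60,140,147,163); print(' ring-height pts',len(g)); print(g[np.argsort(g[:,1])][:40:2].round().tolist())
    d=box(400,565,-80,140,163,185); print(' doortop',d[np.argsort(d[:,1])][::max(1,len(d)//14)].round().tolist())
```

```text
side pole 113 [ 439.2 -230.8   12. ] 232.89024162454643
 poletop [ 436.5 -247.   225.4]
 mud 105 [ 535.7 -234.9   12. ] 184.45706385862013
 big 429 [ 352. -390.  150.] [ 402. -346.  274.]
 stand rect ((485.2247619628906, -241.0205078125), (201.30189514160156, 93.80401611328125), 9.747695922851562)
 oven rect ((622.0028686523438, -0.955352783203125), (197.60638427734375, 318.2569580078125), 0.13241201639175415)
 ring-height pts 224
[[421.0, -41.0, 151.0], [425.0, -34.0, 163.0], [427.0, -33.0, 160.0], [427.0, -30.0, 149.0], [430.0, -29.0, 156.0], [433.0, -24.0, 154.0], [436.0, -22.0, 152.0], [436.0, -20.0, 151.0], [439.0, -18.0, 160.0], [442.0, -14.0, 161.0], [442.0, -12.0, 160.0], [445.0, -9.0, 154.0], [448.0, -6.0, 155.0], [453.0, 1.0, 151.0], [453.0, 4.0, 150.0], [456.0, 6.0, 148.0], [459.0, 8.0, 157.0], [459.0, 9.0, 153.0], [462.0, 12.0, 160.0], [462.0, 14.0, 158.0]]
 doortop [[562.0, -79.0, 181.0], [559.0, -43.0, 183.0], [442.0, -30.0, 176.0], [563.0, -18.0, 178.0], [451.0, -3.0, 165.0], [465.0, 10.0, 173.0], [466.0, 23.0, 169.0], [488.0, 36.0, 177.0], [488.0, 47.0, 164.0], [509.0
[... 656 characters left out ...]
 [433.0, -25.0, 158.0], [438.0, -19.0, 156.0], [439.0, -15.0, 151.0], [443.0, -11.0, 151.0], [444.0, -9.0, 158.0], [449.0, -4.0, 155.0], [453.0, 1.0, 148.0], [454.0, 3.0, 159.0], [460.0, 12.0, 156.0], [469.0, 29.0, 162.0], [470.0, 35.0, 154.0], [473.0, 36.0, 152.0], [477.0, 37.0, 163.0], [471.0, 38.0, 162.0], [445.0, 38.0, 152.0], [477.0, 39.0, 156.0]]
 doortop [[561.0, -79.0, 180.0], [427.0, -37.0, 171.0], [437.0, -24.0, 173.0], [461.0, -11.0, 168.0], [468.0, 2.0, 170.0], [476.0, 18.0, 174.0], [469.0, 28.0, 165.0], [494.0, 41.0, 171.0], [498.0, 55.0, 173.0], [505.0, 67.0, 171.0], [518.0, 82.0, 164.0], [527.0, 94.0, 170.0], [536.0, 106.0, 169.0], [545.0, 119.0, 164.0], [560.0, 131.0, 164.0]]
```

```bash
python3 -m jog '[{"travel":[0,0,6],"turn":[0,0,0.15],"grip":1},{"travel":[0,0,12],"turn":[0,0,0.3],"grip":1},{"travel":[3,4,14],"turn":[0,0,0.48],"grip":1},{"travel":[6.5,8,14],"turn":[0,0,0.66],"grip":1},{"travel":[10,12.5,14],"turn":[0,0,0.84],"grip":1},{"travel":[13.5,17,14],"turn":[0,0,1.0],"grip":1},{"travel":[17,21.5,14],"turn":[0,0,1.16],"grip":1},{"travel":[20.5,26,14],"turn":[0,0,1.3],"grip":1},{"travel":[24,30.5,14],"turn":[0,0,1.4],"grip":1},{"travel":[27,34,14],"turn":[0,0,1.49],"grip":1},{"travel":[28.75,36,14],"turn":[0,0,1.49],"grip":1},{"travel":[28.75,36,14],"turn":[0,0,1.49],"grip":1},{"travel":[28.75,36,14],"turn":[0,0,1.49],"grip":1}]' 40
python3 - <<'E'
from h import *
im,d,p=cloud('wrist'); cv2.imwrite('pics/wrist1.png',im); np.save('pics/wrist1.npy',p)
o=r.get_obs(); print(o['position'],o['joints'],R.from_rotvec(o['tool_rot']).as_matrix().round(3))
for n,u,v in(('side',276.3,229.3),):
    c=r.get_calibration(n);M=R.from_rotvec(c['rotation']).as_matrix();k=M@[(u-c['cx'])/c['fx'],(v-c['cy'])/c['fy'],1]
    x=c['xyz'];print('ring',x+k*(155-x[2])/k[2])
im=cv2.imread('pics/scene0.png');a=cv2.resize(im[160:270,195:325],None,fx=4,fy=4,interpolation=cv2.INTER_CUBIC)
w=cv2.imread('pics/wrist1.png');
cv2.imwrite('pics/both.png',np.hstack([cv2.resize(w,(400,300)),cv2.resize(a,(390,300))]))
E
```

```text
time: 1.72
position: [436.1, -247.3, 353.7]
tool_rot: [-2.036, -2.391, 0.0]
contact_force: [0.4, -0.1, -0.2]
grip_width: 91.2
grip_force: 0.0
[ 436.03766782 -247.54465097  353.80187027] [-6.35309260e-01  2.01080756e-01  1.41428941e+00 -2.53979215e-04
  1.52651024e+00 -7.94553631e-01] [[-0.159  0.987 -0.   ]
 [ 0.987  0.159 -0.   ]
 [ 0.    -0.    -1.   ]]
ring [447.50005186  50.0598529  155.        ]
```

View pics/both.png

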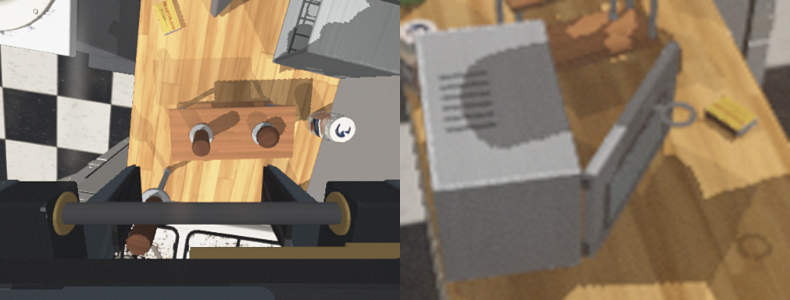

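The wrist view shows the pole handle at about (200,140), the muddler at (265,135) and the decoy at (140,235). The scene view shows the ring at (288.3,202.2) in scene pixels. I'll cross-check all of these.

Run:
```python
from h import *
c=r.get_calibration('scene');M=R.from_rotvec(c['rotation']).as_matrix();k=M@[(288.3-c['cx'])/c['fx'],(202.2-c['cy'])/c['fy'],1]
x=c['xyz'];print('ring',x+k*(155-x[2])/k[2])
P={n:np.load(f'pics/{n}.npy').reshape(-1,3) for n in('side0','scene0','wrist1')}
for n,p in P.items():
    p=p[~np.isnan(p).any(1)]
    def box(x0,x1,y0,y1,z0,z1): return p[((p>[x0,y0,z0])&(p<[x1,y1,z1])).all(1)]
    t=box(405,470,-285,-210,219,240); print(n,'poletop',len(t),t.min(0).round(),t.max(0).round(),t.mean(0).round(1))
    t=box(350,410,-420,-320,262,300); print(' bigtop',len(t),t.mean(0).round() if len(t) else 0)
    s=box(380,620,-300,-160,137,146);print(' stand',cv2.minAreaRect(s[:,:2].astype(np.float32)))
    o=box(590,690,-140,180,176,188)  # oven top side edges per x
    f=box(530,760,-100,110,176,188)
    fx=[]
    for y in range(-90,110,10):
        q=f[(abs(f[:,1]-y)<5)]
        if len(q)>3: fx.append((y,np.percentile(q[:,0],2)))
    if len(fx)>4: fx=np.array(fx); print(' front fit',np.polyfit(fx[:,0],fx[:,1],1), fx[::4].round().tolist())
    if len(o): print(' oven y',o[:,1].min(),o[:,1].max())
    # door plane: points near door
    d=box(415,545,-60,125,90,172); l=[q for q in d if abs((q[0]-425)*.78-(q[1]+37)*.626)<12]; l=np.array(l)
    if len(l)>50:
        v=cv2.fitLine(l[:,:2].astype(np.float32),cv2.DIST_HUBER,0,.01,.01).ravel(); print(' door line',v,len(l),np.arctan2(v[0],v[1]))
```

```text
ring [446.1811867   54.84087916 155.        ]
side0 poletop 52 [ 424. -260.  219.] [ 447. -237.  233.] [ 436.3 -247.3  225.7]
 bigtop 80 [ 377. -370.  269.]
 stand ((484.73748779296875, -240.03109741210938), (201.1864776611328, 89.95171356201172), 11.245542526245117)
 front fit [5.64708750e-02 5.64069361e+02] [[-90.0, 556.0], [-50.0, 562.0], [-10.0, 565.0], [30.0, 566.0], [70.0, 569.0]]
 oven y -116.80430870981922 129.16256400152008
 door line [  0.6135836    0.78962976 485.2883      43.3324    ] 730 0.660591
scene0 poletop 27 [ 427. -261.  219.] [ 447. -235.  227.] [ 437.6 -246.3  223.5]
 bigtop 38 [ 380. -367.  266.]
 stand ((485.62884521484375, -237.49652099609375), (202.32786560058594, 90.45606231689453), 8.997392654418945)
 front fit [5.86414465e-02 5.65730785e+02] [[-90.0, 562.0], [-50.0, 561.0], [-10.0, 564.0], [30.0, 567.0], [70.0, 569.0]]
 oven y -113.62830202910084 132.6608260160333
 door line [  0.6169294   0.7870185 488.50317    47.23228  ] 549 0.6648352
wrist1 poletop 424 [ 424. -262.  219.] [ 447. -240.  228.] [ 435.4 -250.5  225.5]
 bigtop 798 [ 378. -372.  267.]
 stand ((484.8207702636719, -242.53945922851562), (200.41494750976562, 85.59795379638672), 10.758465766906738)
 front fit [  1.12469441 641.2380663 ] [[-90.0, 556.0], [-50.0, 559.0]]
 oven y -118.22812347780754 -32.980948520129516
 door line [  0.8391568  -0.5438896 425.0713    -49.55081  ] 54 2.1458616
```

```bash
python3 -m jog '[{"travel":[0,-0.1,-6],"turn":[0,0,0],"grip":1},{"travel":[0,-0.1,-12],"turn":[0,0,0],"grip":1},{"travel":[0,-0.1,-16],"turn":[0,0,0],"grip":1},{"travel":[0,-0.1,-18.6],"turn":[0,0,0],"grip":1},{"travel":[0,-0.1,-18.6],"turn":[0,0,0],"grip":1},{"travel":[0,-0.1,-18.6],"turn":[0,0,0],"grip":-1},{"travel":[0,-0.1,-18.6],"turn":[0,0,0],"grip":-1},{"travel":[0,-0.1,-18.6],"turn":[0,0,0],"grip":-1},{"travel":[0,-0.1,-18.6],"turn":[0,0,0],"grip":-1},{"travel":[0,-0.1,-18.6],"turn":[0,0,0],"grip":-1},{"travel":[0,-0.1,-18.6],"turn":[0,0,0],"grip":-1}]' 40
```

```text
time: 3.15
position: [436.6, -247.9, 167.9]
tool_rot: [-2.037, -2.392, 0.0]
contact_force: [0.5, -0.7, 0.8]
grip_width: 34.2
grip_force: 0.0
```

```bash
python3 -m jog '[{"travel":[0,0,0],"turn":[0,0,0],"grip":-1},{"travel":[0,0,0],"turn":[0,0,0],"grip":-1},{"travel":[0,0,0],"turn":[0,0,0],"grip":-1},{"travel":[0,0,0],"turn":[0,0,0],"grip":-1}]' 40
```

```text
time: 3.65
position: [436.5, -248.0, 167.8]
tool_rot: [-2.037, -2.392, -0.0]
contact_force: [0.2, -0.2, -1.0]
grip_width: 23.5
grip_force: 40.0
```

```bash
python3 -m jog '[{"travel":[0,0,3],"turn":[0,0,0],"grip":-1},{"travel":[0,0,8],"turn":[0,0,0],"grip":-1},{"travel":[0,0,13],"turn":[0,0,0],"grip":-1},{"travel":[0,0,17],"turn":[0,0,0],"grip":-1},{"travel":[0,0,19],"turn":[0,0,0],"grip":-1},{"travel":[0,2,19],"turn":[0,0,0],"grip":-1},{"travel":[0.2,6,19],"turn":[0,0,0],"grip":-1},{"travel":[0.4,11,19],"turn":[0,0,0],"grip":-1},{"travel":[0.6,16,19],"turn":[0,0,0],"grip":-1},{"travel":[0.8,21,19],"turn":[0,0,0],"grip":-1},{"travel":[0.9,25,19],"turn":[0,0,0],"grip":-1},{"travel":[1.0,28.5,18],"turn":[0,0,0],"grip":-1},{"travel":[1.0,30,17],"turn":[0,0,0],"grip":-1},{"travel":[1.0,30,16],"turn":[0,0,0],"grip":-1},{"travel":[1.0,30,16],"turn":[0,0,0],"grip":-1},{"travel":[1.0,30,16],"turn":[0,0,0],"grip":-1}]'
python3 - <<'E'
from h import *
for n in('wrist','side','scene'):
    im,d,p=cloud(n); cv2.imwrite(f'pics/{n}2.png',im); np.save(f'pics/{n}2.npy',p)
W=cv2.imread('pics/wrist2.png');s=cv2.imread('pics/side2.png')[170:290,220:340];c=cv2.imread('pics/scene2.png')[140:260,220:340]
f=lambda a,w,h:cv2.resize(a,(w,h),interpolation=cv2.INTER_CUBIC)
cv2.imwrite('pics/both2.png',np.hstack([f(s,390,390),f(c,390,390)]))
cv2.imwrite('pics/wr2.png',W)
E
```

```text
time: 5.65
position: [446.7, 51.2, 328.0]
tool_rot: [2.038, 2.391, -0.0]
contact_force: [1.1, 0.6, -2.5]
grip_width: 23.6
grip_force: 40.0
```

View pics/both2.png

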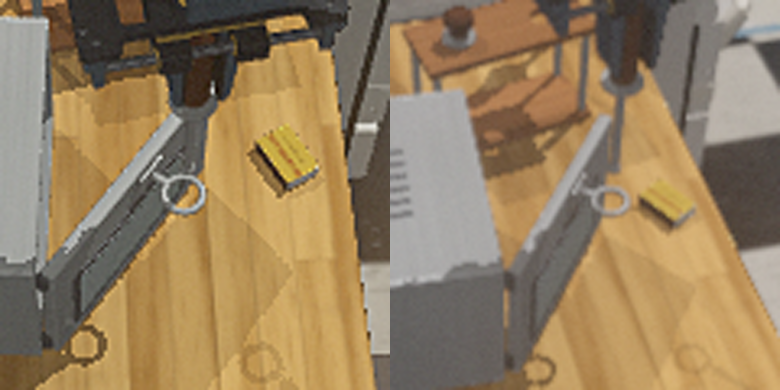

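View pics/wr2.png

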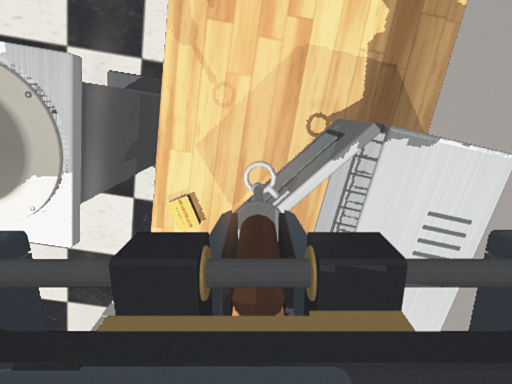

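Ring pixels are side (276.6,229.7), scene (287.4,201.2) and wrist (260,178). In the scene view, the rod's visible tip is at about (614,172) in the composite, which is (289,193).

Run:
```python
from h import *
o=r.get_obs()
def ext(n):
    c=r.get_calibration(n)
    if 'hand_eye' in c:
        H=np.array(c['hand_eye']);M=R.from_rotvec(o['tool_rot']).as_matrix();return c,M@H[:3,:3],M@H[:3,3]+o['position']
    return c,R.from_rotvec(c['rotation']).as_matrix(),np.array(c['xyz'])
T=np.array([*o['position'][:2],o['position'][2]+19-156]);print('tip belief',T)
for n,u,v in(('side',276.6,229.7),('scene',287.4,201.2),('wrist',260,178)):
    c,M,x=ext(n);k=M@[(u-c['cx'])/c['fx'],(v-c['cy'])/c['fy'],1]
    q=M.T@(T-x); print(n,'ring',(x+k*(155-x[2])/k[2]).round(1),'tip px',c['fx']*q[0]/q[2]+c['cx'],c['fy']*q[1]/q[2]+c['cy'])
    p=np.load(f'pics/{n}2.npy').reshape(-1,3)
    for z in range(195,265,15):
        a=p[(abs(p[:,2]-z)<8)&(np.hypot(p[:,0]-T[0],p[:,1]-T[1])<15)]
        if len(a): print('  rod',z,len(a),a.mean(0).round(1))
```

```text
tip belief [446.76448068  51.50328032 191.20440753]
side ring [446.8  51.3 155. ] tip px 277.1975106404779 223.3092926295699
  rod 195 9 [449.1  52.  199.5]
  rod 210 13 [447.   51.9 207.8]
  rod 225 11 [447.8  51.5 225. ]
  rod 240 10 [448.1  51.9 239.1]
  rod 255 10 [447.3  52.3 254.4]
scene ring [447.6  50.2 155. ] tip px 288.5918002574999 193.20329162007138
  rod 195 10 [448.4  53.2 198.5]
  rod 210 12 [449.3  53.  209.7]
  rod 225 11 [448.5  53.5 225.4]
  rod 240 11 [449.8  53.3 240.3]
  rod 255 12 [448.9  52.9 254.3]
wrist ring [449.5  49.8 155. ] tip px 257.88633797191096 183.57642723950636
  rod 195 59 [445.9  50.4 199.9]
  rod 210 37 [446.   51.3 210.1]
  rod 225 42 [446.2  51.1 224.7]
  rod 240 52 [446.2  51.2 240.1]
  rod 255 12 [446.1  51.5 249.8]
```

```bash
python3 -m jog '[{"travel":[0.12,-0.1,-1],"turn":[0,0,0],"grip":-1},{"travel":[0.12,-0.1,-2.2],"turn":[0,0,0],"grip":-1},{"travel":[0.12,-0.1,-3.2],"turn":[0,0,0],"grip":-1},{"travel":[0.12,-0.1,-4.2],"turn":[0,0,0],"grip":-1},{"travel":[0.12,-0.1,-5.2],"turn":[0,0,0],"grip":-1},{"travel":[0.12,-0.1,-6.2],"turn":[0,0,0],"grip":-1},{"travel":[0.12,-0.1,-6.5],"turn":[0,0,0],"grip":-1},{"travel":[0.12,-0.1,-6.5],"turn":[0,0,0],"grip":-1}]'
python3 - <<'E'
from h import *
for n in('side','scene'):
    im,d,p=cloud(n); cv2.imwrite(f'pics/{n}3.png',im)
s=cv2.imread('pics/side3.png')[170:290,220:340];c=cv2.imread('pics/scene3.png')[140:260,220:340]
f=lambda a,w,h:cv2.resize(a,(w,h),interpolation=cv2.INTER_CUBIC)
cv2.imwrite('pics/both3.png',np.hstack([f(s,390,390),f(c,390,390)]))
# plan: rod positions along arc about hinge, lead 9 mm
h=np.array([562,125]);g=np.array([448,50.5])-h;cmd=np.array([448,50.5])
for a in np.arange(0,.66,.06):
    q=R.from_euler('z',a).as_matrix()[:2,:2]@g; t=np.array([-q[1],q[0]])/np.hypot(*q)
    print(round(a,2),((h+q+t*9*min(1,a/.1)-cmd)/10).round(2))
E
```

```text
time: 6.8
position: [447.8, 51.0, 262.8]
tool_rot: [-2.037, -2.392, 0.0]
contact_force: [-0.4, -0.9, -1.4]
grip_width: 23.3
grip_force: 40.0
0.0 [0. 0.]
0.06 [ 0.79 -1.1 ]
0.12 [ 1.55 -2.  ]
0.18 [ 2.14 -2.57]
0.24 [ 2.75 -3.11]
0.3 [ 3.4  -3.61]
0.36 [ 4.08 -4.07]
0.42 [ 4.79 -4.49]
0.48 [ 5.51 -4.86]
0.54 [ 6.26 -5.19]
0.6 [ 7.03 -5.48]
0.66 [ 7.81 -5.72]
```

View pics/both3.png

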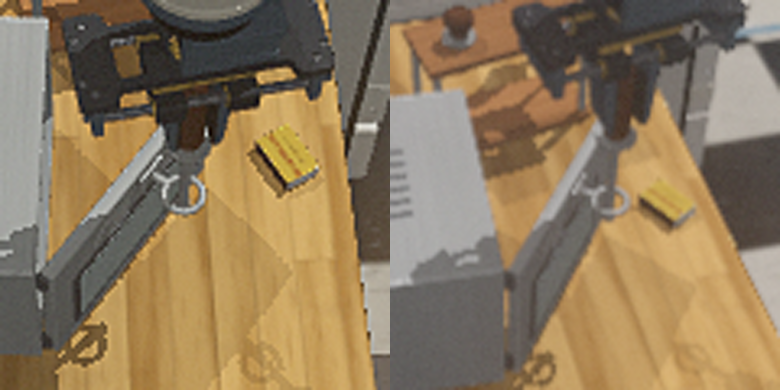

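The rod is down in the ring: both views and the shadow show it crossing the ring. Now I'll swing the door.

```bash
python3 -m jog '[{"travel":[0.4,-0.55,0],"turn":[0,0,0],"grip":-1},{"travel":[0.79,-1.1,0],"turn":[0,0,0],"grip":-1},{"travel":[1.2,-1.55,0],"turn":[0,0,0],"grip":-1},{"travel":[1.55,-2.0,0],"turn":[0,0,0],"grip":-1},{"travel":[2.14,-2.57,0],"turn":[0,0,0],"grip":-1},{"travel":[2.75,-3.11,0],"turn":[0,0,0],"grip":-1},{"travel":[3.4,-3.61,0],"turn":[0,0,0],"grip":-1},{"travel":[4.08,-4.07,0],"turn":[0,0,0],"grip":-1},{"travel":[4.79,-4.49,0],"turn":[0,0,0],"grip":-1},{"travel":[5.51,-4.86,0],"turn":[0,0,0],"grip":-1},{"travel":[6.0,-5.08,0],"turn":[0,0,0],"grip":-1},{"travel":[6.26,-5.19,0],"turn":[0,0,0],"grip":-1},{"travel":[6.26,-5.19,0],"turn":[0,0,0],"grip":-1},{"travel":[6.26,-5.19,0],"turn":[0,0,0],"grip":-1}]'
python3 -m jog '[{"travel":[0.4,-0.15,0],"turn":[0,0,0],"grip":-1},{"travel":[0.8,-0.3,0],"turn":[0,0,0],"grip":-1},{"travel":[0.8,-0.3,0],"turn":[0,0,0],"grip":-1}]'
cat > door.py <<'E'
from h import *
import sys
for n in('side','scene'):
    im,d,p=cloud(n); cv2.imwrite(f'pics/{n}{sys.argv[1]}.png',im); p=p.reshape(-1,3)
    l=p[((p>[490,-110,100])&(p<[585,115,172])).all(1)]
    fx=[(y,np.percentile(q[:,0],20),len(q)) for y in range(-110,120,15) if len(q:=l[abs(l[:,1]-y)<7])>3]
    print(n,np.round(fx).tolist())
    fx=np.array(fx)
    if len(fx)>3: print(np.polyfit(fx[:,0],fx[:,1],1))
E
python3 door.py 4
```

```text
time: 8.65
position: [510.3, -0.8, 263.0]
tool_rot: [2.037, 2.392, 0.0]
contact_force: [-0.0, 0.3, -1.8]
grip_width: 23.4
grip_force: 40.0
time: 9.02
position: [518.5, -4.0, 262.8]
tool_rot: [-2.037, -2.391, 0.0]
contact_force: [-0.6, -0.1, -1.6]
grip_width: 23.2
grip_force: 40.0
side [[-95.0, 558.0, 4.0], [-65.0, 541.0, 13.0], [-50.0, 539.0, 16.0], [-35.0, 544.0, 11.0], [-20.0, 504.0, 32.0], [-5.0, 515.0, 73.0], [10.0, 508.0, 58.0], [25.0, 544.0, 13.0], [40.0, 546.0, 14.0], [55.0, 547.0, 19.0], [70.0, 548.0, 23.0], [85.0, 547.0, 23.0], [100.0, 551.0, 22.0], [115.0, 553.0, 4.0]]
[6.28545213e-02 5.37816476e+02]
scene [[-95.0, 545.0, 7.0], [-80.0, 543.0, 12.0], [-65.0, 548.0, 9.0], [-50.0, 551.0, 8.0], [-35.0, 547.0, 7.0], [-20.0, 509.0, 19.0], [-5.0, 518.0, 57.0], [10.0, 507.0, 36.0], [25.0, 549.0, 8.0], [40.0, 550.0, 13.0], [55.0, 552.0, 14.0], [70.0, 552.0, 10.0], [85.0, 555.0, 13.0], [100.0, 555.0, 14.0], [115.0, 555.0, 5.0]]
[7.26654576e-02 5.41810030e+02]
```

```bash
python3 -m jog '[{"travel":[0.3,0,0],"turn":[0,0,0],"grip":-1},{"travel":[0.5,0,0],"turn":[0,0,0],"grip":-1},{"travel":[0.5,0,0],"turn":[0,0,0],"grip":-1}]'
python3 door.py 5
```

```text
time: 9.5
position: [521.2, -3.9, 262.4]
tool_rot: [-2.034, -2.389, 0.005]
contact_force: [-12.4, -1.1, 4.8]
grip_width: 23.6
grip_force: 40.2
side [[-65.0, 541.0, 10.0], [-50.0, 539.0, 17.0], [-35.0, 552.0, 6.0], [-20.0, 504.0, 28.0], [-5.0, 515.0, 71.0], [10.0, 508.0, 60.0], [25.0, 544.0, 20.0], [40.0, 546.0, 15.0], [55.0, 547.0, 18.0], [70.0, 547.0, 25.0], [85.0, 547.0, 24.0], [100.0, 550.0, 17.0], [115.0, 552.0, 4.0]]
[1.22374712e-01 5.34809023e+02]
scene [[-80.0, 544.0, 12.0], [-65.0, 546.0, 15.0], [-50.0, 545.0, 8.0], [-35.0, 546.0, 10.0], [-20.0, 506.0, 19.0], [-5.0, 518.0, 55.0], [10.0, 509.0, 41.0], [25.0, 550.0, 12.0], [40.0, 551.0, 10.0], [55.0, 553.0, 15.0], [70.0, 554.0, 16.0], [85.0, 554.0, 13.0], [100.0, 558.0, 14.0], [115.0, 555.0, 6.0]]
[1.13672202e-01 5.40175711e+02]
```

Contact force rose to 12 N and the door no longer moves, so it is shut. I'll re-centre the rod, lift out and go back above the stand.

```bash
python3 -m jog '[{"travel":[-0.6,0,0],"turn":[0,0,0],"grip":-1},{"travel":[-1.1,0.1,0],"turn":[0,0,0],"grip":-1},{"travel":[-1.1,0.1,0],"turn":[0,0,0],"grip":-1},{"travel":[-1.1,0.1,1.5],"turn":[0,0,0],"grip":-1},{"travel":[-1.1,0.1,4],"turn":[0,0,0],"grip":-1},{"travel":[-1.1,0.1,7],"turn":[0,0,0],"grip":-1},{"travel":[-1.1,0.1,9.5],"turn":[0,0,0],"grip":-1},{"travel":[-1.1,0.1,9.5],"turn":[0,0,0],"grip":-1}]'
python3 door.py 6
```

```text
time: 10.6
position: [513.5, -3.0, 360.4]
tool_rot: [2.034, 2.389, 0.004]
contact_force: [0.6, 0.4, -1.9]
grip_width: 23.5
grip_force: 40.0
side [[-95.0, 542.0, 8.0], [-80.0, 540.0, 18.0], [-65.0, 541.0, 16.0], [-50.0, 539.0, 15.0], [-35.0, 544.0, 7.0], [-20.0, 504.0, 32.0], [-5.0, 499.0, 46.0], [10.0, 507.0, 55.0], [25.0, 544.0, 21.0], [40.0, 546.0, 20.0], [55.0, 547.0, 19.0], [70.0, 548.0, 23.0], [85.0, 548.0, 26.0], [100.0, 550.0, 14.0]]
[6.48095956e-02 5.35428789e+02]
scene [[-95.0, 543.0, 7.0], [-80.0, 544.0, 9.0], [-65.0, 545.0, 12.0], [-50.0, 546.0, 9.0], [-35.0, 549.0, 8.0], [-20.0, 513.0, 26.0], [-5.0, 524.0, 33.0], [10.0, 508.0, 40.0], [25.0, 549.0, 11.0], [40.0, 551.0, 16.0], [55.0, 553.0, 17.0], [70.0, 553.0, 12.0], [85.0, 555.0, 16.0], [100.0, 554.0, 11.0], [115.0, 559.0, 6.0]]
[8.65948149e-02 5.42269184e+02]
```

```bash
python3 -m jog '[{"travel":[-1.5,-3.5,0],"turn":[0,0,0],"grip":-1},{"travel":[-3,-8,0],"turn":[0,0,0],"grip":-1},{"travel":[-4.5,-13,0],"turn":[0,0,0],"grip":-1},{"travel":[-6,-18,0],"turn":[0,0,0],"grip":-1},{"travel":[-7,-22,0],"turn":[0,0,0],"grip":-1},{"travel":[-7.7,-24,0],"turn":[0,0,0],"grip":-1},{"travel":[-7.7,-24.5,0],"turn":[0,0,0],"grip":-1},{"travel":[-7.7,-24.5,-3],"turn":[0,0,0],"grip":-1},{"travel":[-7.7,-24.5,-3],"turn":[0,0,0],"grip":-1},{"travel":[-7.7,-24.5,-3],"turn":[0,0,0],"grip":-1}]'
python3 - <<'E'
from h import *
o=r.get_obs();T=o['position'];print(T)
for n in('wrist','side','scene'):
    im,d,p=cloud(n); cv2.imwrite(f'pics/{n}7.png',im); p=p.reshape(-1,3)
    for z in range(190,290,12):
        a=p[(abs(p[:,2]-z)<6)&(np.hypot(p[:,0]-T[0],p[:,1]-T[1])<16)]
        if len(a)>2: print(n,z,len(a),a.mean(0).round(1))
s=cv2.imread('pics/side7.png')[90:250,190:350];c=cv2.imread('pics/scene7.png')[110:270,190:350]
f=lambda a:cv2.resize(a,(390,390),interpolation=cv2.INTER_CUBIC)
cv2.imwrite('pics/both7.png',np.hstack([f(s),f(c)]))
E
```

```text
time: 11.95
position: [435.7, -247.5, 328.5]
tool_rot: [2.036, 2.392, 0.0]
contact_force: [0.9, 0.2, -0.8]
grip_width: 23.4
grip_force: 40.0
[ 435.7082692  -247.46723545  328.51887526]
wrist 202 69 [ 435.  -248.2  201.1]
wrist 214 28 [ 435.  -247.6  214.3]
wrist 226 32 [ 435.1 -247.5  226.2]
wrist 238 35 [ 435.2 -247.5  238.1]
wrist 250 25 [ 435.1 -247.2  248.2]
side 202 14 [ 436.7 -247.2  202.8]
side 214 5 [ 436.3 -246.8  215.4]
side 226 9 [ 435.9 -246.1  226.3]
side 238 9 [ 436.4 -246.5  238.9]
side 250 10 [ 437.4 -247.2  251.5]
side 262 7 [ 436.7 -247.7  262.7]
side 274 13 [ 436.2 -248.   273.1]
scene 202 9 [ 438.1 -244.4  201.6]
scene 214 6 [ 437.6 -245.2  214.1]
scene 226 5 [ 438.4 -244.6  226.1]
scene 238 7 [ 437.9 -245.5  238.3]
scene 250 5 [ 438.9 -245.5  250.5]
scene 262 8 [ 437.4 -245.7  262. ]
scene 274 9 [ 437.3 -245.5  273.7]
scene 286 9 [ 437.6 -245.8  285.4]
```

View pics/both7.png

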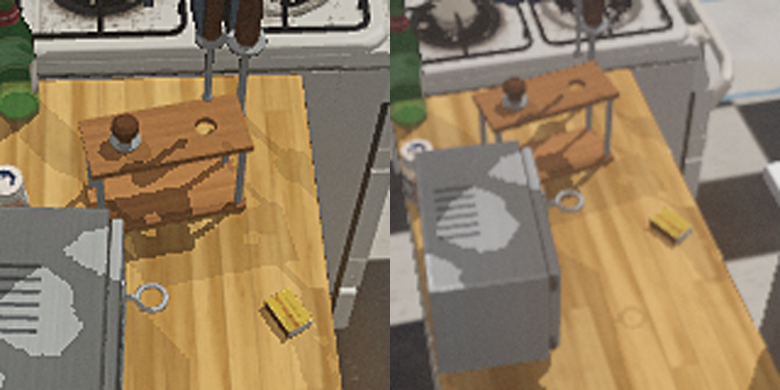

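The pole hangs upright, the hole at (205,126) in the composite is free, and the door is shut. I'll insert it.

```bash
python3 -m jog '[{"travel":[0.08,-0.05,-1],"turn":[0,0,0],"grip":-1},{"travel":[0.08,-0.05,-3],"turn":[0,0,0],"grip":-1},{"travel":[0.08,-0.05,-4.5],"turn":[0,0,0],"grip":-1},{"travel":[0.08,-0.05,-5.5],"turn":[0,0,0],"grip":-1},{"travel":[0.08,-0.05,-6.5],"turn":[0,0,0],"grip":-1},{"travel":[0.08,-0.05,-7.5],"turn":[0,0,0],"grip":-1},{"travel":[0.08,-0.05,-7.5],"turn":[0,0,0],"grip":-1}]'
```

```text
time: 12.98
position: [435.9, -248.2, 252.3]
tool_rot: [-2.036, -2.391, 0.0]
contact_force: [0.2, -0.0, -1.6]
grip_width: 23.4
grip_force: 40.0
```

Tip is about 25 mm below the board's top with no contact force, so I'll continue down 8.4 cm.

```bash
python3 -m jog '[{"travel":[0,0,-2],"turn":[0,0,0],"grip":-1},{"travel":[0,0,-4.5],"turn":[0,0,0],"grip":-1},{"travel":[0,0,-6.5],"turn":[0,0,0],"grip":-1},{"travel":[0,0,-7.7],"turn":[0,0,0],"grip":-1},{"travel":[0,0,-8.2],"turn":[0,0,0],"grip":-1},{"travel":[0,0,-8.4],"turn":[0,0,0],"grip":-1},{"travel":[0,0,-8.4],"turn":[0,0,0],"grip":-1},{"travel":[0,0,-8.4],"turn":[0,0,0],"grip":-1}]'
```

```text
time: 13.98
position: [436.4, -248.5, 169.3]
tool_rot: [2.036, 2.391, 0.0]
contact_force: [-0.3, 0.1, -0.8]
grip_width: 23.3
grip_force: 40.0
```

```bash
python3 -m jog '[{"travel":[0,0,-0.1],"turn":[0,0,0],"grip":-1},{"travel":[0,0,-0.15],"turn":[0,0,0],"grip":-1},{"travel":[0,0,-0.15],"turn":[0,0,0],"grip":-1},{"travel":[0,0,-0.15],"turn":[0,0,0],"grip":1},{"travel":[0,0,-0.15],"turn":[0,0,0],"grip":1},{"travel":[0,0,-0.15],"turn":[0,0,0],"grip":1},{"travel":[0,0,-0.15],"turn":[0,0,0],"grip":1},{"travel":[0,0,-0.15],"turn":[0,0,0],"grip":1},{"travel":[0,0,-0.15],"turn":[0,0,0],"grip":1},{"travel":[0,0,-0.15],"turn":[0,0,0],"grip":1},{"travel":[0,0,2],"turn":[0,0,0],"grip":1},{"travel":[0,0,6],"turn":[0,0,0],"grip":1},{"travel":[0,0,11],"turn":[0,0,0],"grip":1},{"travel":[0,0,16],"turn":[0,0,0],"grip":1},{"travel":[0,0,18],"turn":[0,0,0],"grip":1},{"travel":[0,0,18],"turn":[0,0,0],"grip":1},{"travel":[0,0,18],"turn":[0,0,0],"grip":1}]'
python3 - <<'E'
from h import *
for n in('wrist','side','scene'):
    im,d,p=cloud(n); p=p.reshape(-1,3);p=p[~np.isnan(p).any(1)]
    if n=='side': cv2.imwrite('pics/side8.png',cv2.resize(im[90:290,170:330],None,fx=2.5,fy=2.5))
    t=p[((p>[405,-285,219])&(p<[470,-210,240])).all(1)]
    if len(t): print(n,len(t),t.mean(0).round(1))
E
python3 door.py 9 | grep -v '\[\['
```

```text
time: 16.1
position: [435.8, -248.1, 347.9]
tool_rot: [-2.036, -2.391, 0.0]
contact_force: [-0.2, -0.5, 0.1]
grip_width: 91.2
grip_force: 0.0
wrist 439 [ 436.1 -250.8  225.6]
side 54 [ 437.3 -247.5  226.1]
scene 28 [ 438.6 -245.7  224.3]
[7.36095870e-02 5.38038269e+02]
[1.00230925e-01 5.41807707e+02]
```

View pics/side8.png

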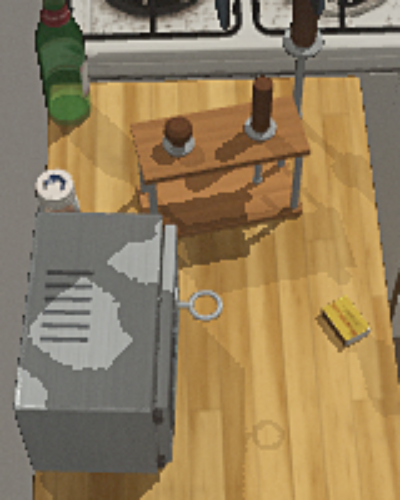

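The pole stands upright in its hole at (262,105), the muddler is in place at (180,135), and the door is shut flush against the oven.

```bash
python3 -c "
from station import r
print(r.close_job())"
```

```text
the job is handed in; nothing more can be done
None
```

I shut the oven door with the pole, stood the pole back upright in its own hole and released it, left the muddler in place, and handed the job in; no verdict came back.

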